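# Shut a two-part mould and throw its toggle latch

### The job

Shut the two-part mould: slide its loose half home against the fixed half, hook the clamp's steel loop over the keeper on the loose half so that it is caught under the keeper's lip while the handle is still up, then press the handle down past centre until it is fully home and the mould is clamped tight. Leave the things standing round the mould where they are.

Things in the scene. Friction and masses are not known exactly. Their poses are not given: they have to be found in the camera images.
- mould: Aluminium mould in two halves on a dark base plate (250 x 130 x 10 mm) bolted to the bench. Frame of the fixed half: origin on the bench under the middle of the parting face, z up, x = the way the loose half slides open, y across. The fixed half fills x -80..0, y -60..60, z 10..85 mm; both tops are 85 mm above the bench. On its top a latch clamp: handle and loop, working in the plane y = 0.
- half (a joint): How far the loose half stands open, m: 0 shut against the fixed half, 0.075 at most. An aluminium block 80 mm long (x), 120 mm wide (y), 0.7 to 1 kg, on guide pins; slides with about 3 N. On its top along y = 0: the keeper, then an eyebolt.
- push_face (a point): Middle of the loose half's outer face (looking to the mould's +x), 70 mm above the bench; pushed towards the mould's -x it shuts the mould.
- eyebolt (a point): Centre of the lifting eye on the loose half's top, 22 mm above it and 26 mm to the mould's +x of the keeper seat. The eye stands across (in y and z), 36 mm wide, 8 mm thick, 40 mm high over the top.
- keeper_seat (a point): Where the middle of the loop's bar lies when hooked; moves with the loose half, 38 mm behind its parting face, 18 mm above its top. The bar comes down on the mould's +x side of the keeper's lip (bar's middle at least 6 mm to +x of this point), to about this height, and is drawn back in -x, under the lip, to the keeper's post, whose face is 4 mm to -x of this point.
- keeper_lip (a point): Tip of the keeper's lip, underside edge: 1 mm to the mould's +x of the seat and 9 mm above it; the lip is 9 mm thick and overhangs the post by 5 mm towards +x. The keeper is a steel hook 24 mm wide (y), 36 mm high over the loose half's top, post 10 mm thick, on a 4 mm plate.
- bail_bar (a point): Middle of the cross bar of the clamp's loop (bail), a U of 8 mm steel rod, 48 mm wide over its legs (y), bar 88.5 mm from the loop's pin. Springs let it lengthen by up to 8 mm (20 N/mm). It can be gripped across its width at the bar; moved by the bar it drags the handle along (about 10 N). It is stiff on its pin (0.11 N m) and stays where it is left, at first perhaps in the keeper's way.
- trunnion (a joint): Angle of the loop on the handle, rad; grows as the loop rises. The loop points along the mould's +x, raised by (this - joint lever - 0.10) rad. Because the loop's pin is stiff, the handle lifts the loop as it goes down unless the bar is already caught under the lip.
- lever (a joint): Angle of the clamp's handle, rad: 0 fully home (pointing along the mould's -x, rising 5 degrees), 1.48 upright, 1.66 at its stop. It stays where it is left (0.17 N m). With the loop hooked and the mould shut the loop comes taut at about 0.9; dead centre is at 0.175; beyond it the springs hold the handle down. Pressing takes up to about 6 N at the grip.
- pivot (a point): The handle's pivot axis (along y, at y = 0), 30 mm to the mould's -x of the parting face, 28 mm above the top. The loop's pin is 24 mm from it, so the bar can be 65 to 110 mm from it.
- handle (a point): On the axis of the handle's black grip, 115 mm from the handle's pivot; the grip is 18 mm thick and runs from 51 to 145 mm from the pivot.
- spray_can: Aluminium spray can with a grey band and a white cap, 52 mm in diameter, 160 mm high, standing on the bench; origin at its foot. Leave alone.
- bin: Open red plastic bin 120 x 85 x 55 mm; origin at the middle of its underside. Leave alone.
- die_block: Dark steel block 75 x 65 x 35 mm with a round boss, 49 mm high in all; origin at the middle of its underside. Leave alone.
- carton: Small cardboard carton 100 x 75 x 62 mm; origin at the middle of its underside. Leave alone.

How it is judged:
On the way:
1. the loop's bar is caught under the keeper's lip while the handle is still up (above 0.3 rad) (x of bail_bar in the frame of keeper_seat between -0.004 and 0.004 m and z of bail_bar in the frame of keeper_seat between -0.012 and 0.009 m and value of joint lever above 0.3 rad), for 0.05 s.
At the end, for the whole second after the job is handed in: The mould is shut (loose half within 2 mm of the fixed half), the handle is down past centre and home (below 0.06 rad), and the loop's bar lies against the keeper's post under its lip (within 4 mm along, 12 mm below to 9 mm above the seat point) (value of joint half below 0.002 m and value of joint lever below 0.06 rad and x of bail_bar in the frame of keeper_seat between -0.004 and 0.004 m and z of bail_bar in the frame of keeper_seat between -0.012 and 0.009 m); the robot touches nothing.
It fails at once if the spray can is moved by more than 25 mm or tipped (distance of spray_can from where it was at the start of the episode above 0.025 m or angle between spray_can's own z axis and vertical above 0.4 rad).
It fails at once if the bin is moved by more than 25 mm or tipped (distance of bin from where it was at the start of the episode above 0.025 m or angle between bin's own z axis and vertical above 0.4 rad).
It fails at once if the die block is moved by more than 25 mm or tipped (distance of die_block from where it was at the start of the episode above 0.025 m or angle between die_block's own z axis and vertical above 0.4 rad).
It fails at once if the carton is moved by more than 25 mm or tipped (distance of carton from where it was at the start of the episode above 0.025 m or angle between carton's own z axis and vertical above 0.4 rad).
It also fails if it takes over 58 s, if anything falls off the work surface, if the arm or the gripper's body presses on something with over 40 N, if the wrist force passes 120 N, or if a joint passes its speed limit or range.

### The arm

A 6-joint arm with a two-finger parallel gripper is mounted at the origin on the work surface. World frame = base frame: x ahead of the robot, y to its left, z up, the work surface at z = 0. Lengths are in m, angles in rad, forces in N, time in s.
With the tool pointing down it reaches from about 0.4 to 0.925 m from the base axis. Payload 3.4 kg.
Tool frame: the origin (TCP) lies midway between the tips of the shut fingers; the grasp point (between the pads) lies 19 mm behind it (grasp_offset is the distance from the TCP to the grasp point, in m); z points along the fingers, y is the line along which they close (so a half turn about z gives the same grasp; the last joint's range is limited). The gripper opens to 85 mm and grips with 20 to 120 N. Pads are 22 mm wide; open, the fingers measure 114 mm over their backs; the gripper's body (76 mm by 85 mm) begins 54 mm behind the grasp point. The pads swing forward as they close: fully open they stand 13 mm farther back than shut.
Start: joints at [1.274, 0.307, 1.506, -0, 1.328, -0.073], TCP at [0.127, 0.561, 0.198] pointing down, gripper open.
Joint ranges: [-3.12, 3.12], [-1.05, 2.28], [0.14, 2.33], [-1.42, 4.57], [0.1, 2.73], [-2.68, 2.68]. Speed limits (rad/s): [2.57, 2.57, 3.14, 3.14, 3.14, 3.14].

### API

Orientations are given as a unit quaternion [x, y, z, w].
In Python, from rig import * gives the robot as it stands. The module is installed in compiled form; this text tells all that it offers.
- The arm moves only by the tool jog_arm, never from a script. Its argument "moves" is a list of rows, each a list of 7 numbers: the shift along the tool's x, y, z scaled (see below), then the turn, a rotation vector about the tool's x, y, z scaled (see below), then the gripper's target within -1 to 1 (shut at 1, half-way at 0, fully open at -1). In form: [[x, y, z, rx, ry, rz, hand], ...]. A call has exactly 10 rows; each row is the pose to reach, as a shift and turn from the pose commanded when the call began, along the tool's axes at that moment; what a row does not reach only later rows make up. The controller multiplies each number of a shift by 0.12 m and each number of a turn by 45 degrees. A row lasts 1/12 s, in which the tool goes at most 41.7 mm and 7.16 degrees, less where a joint would pass 70% of its speed; a pose out of reach is approached as far as the arm can. A call with a number of a shift or a turn outside -1 to 1 is refused whole. A call with a gripper value outside its range is refused whole. The fingers move at their own pace and stop on an object; "grip_force" is the grip in N (left out, the last holds). Time passes only in rows, so rows that repeat a pose let the fingers close, or fill a call up. It gives the time, the measured TCP pose, the force, the opening and the grip force at its end, in the units of the state.
- sense(): the state, without advancing time (a new reading comes with each control period).
- camera(name): name is "scene" or "top"; returns a dict with "frame" (384x512x3 uint8, red, green, blue), "mtx" (3x3 intrinsics, pixels), "k1" (the pictures are not rectified: a ray, as slopes to the right and down, at radius r is drawn at 1 + k1 r^2 times it, then the intrinsics apply), "R" (3x3) and "t" (3): a world point X has camera coordinates R X + t. Camera axes: x right, y down, z forward; pixel columns grow to the right and rows downward; lengths in m; the calibration is good to about 2 mm. A picture is of the moment at which its call begins. There is no depth.
- finish_job(): hands the job in; it is judged then, once.
The state is a dict: "time_s": time; "joint_pos": joint angles; "joint_vel": joint speeds; "joint_efforts": joint torques, N m; "tcp_pos": TCP position; "orientation": TCP orientation; "ft_force": force on the tool from outside, world axes, zero at the start; "ft_torque": the same for the moment, N m; "width": opening from 0.0 (shut) to 1.0 (fully open); "grip_force": force on a finger pad.
Only numpy, scipy, OpenCV 4.12 (cv2) and the standard library are available. Lean on these libraries where they do the work, as an engineer would, in place of code of your own. Each camera call takes 0.05 s, during which the arm holds its last target. There are 200 camera calls.

## Working session

There is one attempt and no reset: what is moved stays moved. The work goes in short steps, Python scripts to look and compute and a tool call to move; the robot and the scene stay as the last step left them, time stands still between calls to the robot, and variables do not carry over. Pictures are saved under pics/ and viewed, at most 10 in all, crops included, and the job is handed in when it is done.

Besides the shell and the picture viewer there is one more tool, called after "Request:" as a command line: name --pt "numbers of a row" for each row, then --argument value for the rest. jog_arm: Moves the arm, as the interface text tells. Its arguments: {"type":"object","properties":{"moves":{"type":"array"},"grip_force":{"type":"number"}},"required":["moves"]}

```bash
mkdir -p pics; python3 - <<'E'
from rig import *
import cv2
s=sense(); print(s)
for n in("scene","top"):
    c=camera(n); cv2.imwrite(f"pics/{n}0.png",cv2.resize(c["frame"][...,::-1],(800,600),interpolation=cv2.INTER_CUBIC)); print(n,c["mtx"],c["k1"],c["R"],c["t"])
E
```

```text
{'time_s': 0.0, 'joint_pos': array([ 1.27447580e+00,  3.07534586e-01,  1.50768236e+00,  4.04745090e-05,
        1.32838195e+00, -7.35170360e-02]), 'joint_vel': array([-1.30283757e-03, -5.93567249e-05,  8.82364452e-05, -1.27167494e-03,
       -1.53387990e-03, -1.41667215e-03]), 'joint_efforts': array([ 1.42516692e-03, -4.57555711e+01, -2.51917613e+01,  2.53101853e-04,
        1.30584638e-02,  6.63270740e-06]), 'tcp_pos': array([0.12684898, 0.56005047, 0.19709972]), 'orientation': array([ 1.11176260e-01,  9.93800198e-01, -9.82405449e-04, -2.03745936e-04]), 'ft_force': array([-0.03836969,  0.29649239,  0.29619307]), 'ft_torque': array([-0.04885818,  0.04502198, -0.02196718]), 'grip_force': 0.0, 'width': 1.0011772345468624}
scene [[395.39509684   0.         255.80918066]
 [  0.         395.39509684 188.4873504 ]
 [  0.           0.           1.        ]] -0.08697183426658663 [[ 5.02201814e-01  8.64750437e-01 -1.41433898e-04]
 [ 6.73762078e-01 -3.91388281e-01 -6.26785351e-01]
 [-5.42068261e-01  3.14677448e-01 -7.79191956e-01]] [-0.29015927 -0.31046988  1.05227934]
top [[477.60685693   0.         259.18403432]
 [  0.         477.60685693 182.14711613]
 [  0.           0.           1.        ]] -0.043791820915430976 [[-7.86923443e-03 -9.99967503e-01 -1.75158202e-03]
 [-9.92814272e-01  8.02208129e-03 -1.19396260e-01]
 [ 1.19406431e-01  7.99438467e-04 -9.92845137e-01]] [0.01171128 0.56448186 0.96988495]
```

View pics/scene0.png

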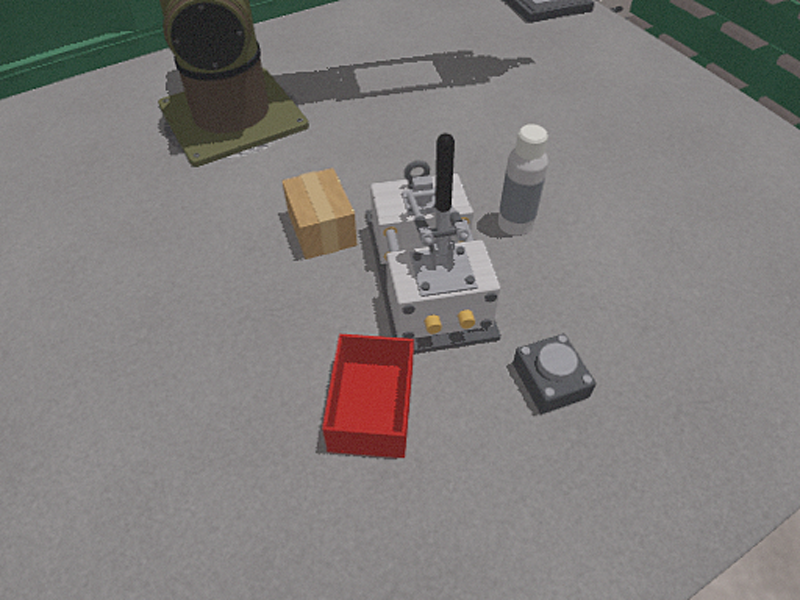

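View pics/top0.png

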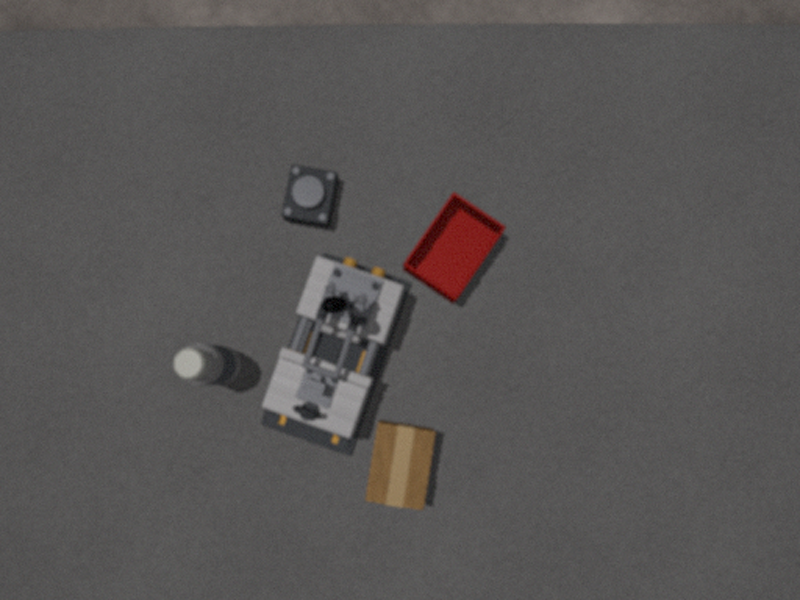

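```bash
cat > h.py <<'E'
from rig import *
import cv2, numpy as np
from scipy.optimize import least_squares
def proj(c,X):
    X=np.atleast_2d(X); q=X@np.array(c["R"]).T+c["t"]; s=q[:,:2]/q[:,2:]
    s=s*(1+c["k1"]*(s**2).sum(1,keepdims=True)); M=c["mtx"]
    return s*[M[0,0],M[1,1]]+M[:2,2]
def inter(c,uv,z):   # pixel -> world on plane z
    f=lambda p: proj(c,[p[0],p[1],z])[0]-uv
    return least_squares(f,[0.5,0]).x
def crop(c,x0,y0,w,h,k): return cv2.resize(c["frame"][y0:y0+h,x0:x0+w,::-1],(w*k,h*k),interpolation=cv2.INTER_CUBIC)
E
python3 - <<'E'
from h import *
a=crop(camera("top"),160,155,100,150,4); b=crop(camera("scene"),230,75,100,150,4)
o=np.hstack([a,b]); o=np.clip(o*1.3,0,255).astype(np.uint8)
cv2.imwrite("pics/c1.png",o)
E
```

```text
(no output)
```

View pics/c1.png

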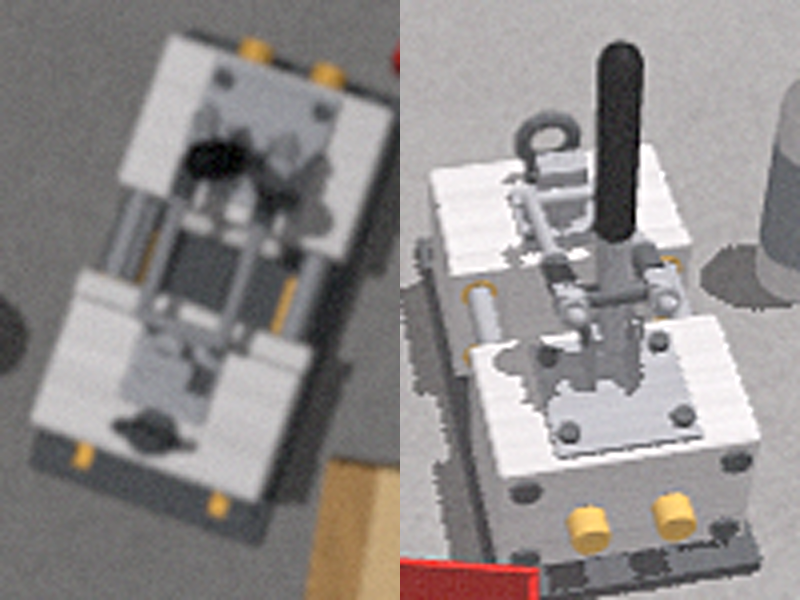

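```bash
python3 - <<'E'
from h import *
T=camera("top");S=camera("scene")
f4=lambda p,o:(np.array(p)+.5)/4-.5+o
tc=f4([(175,35),(392,107),(342,262),(122,180),(82,270),(312,345),(255,500),(32,418)],[160,155])
sc=f4([(760,440),(500,477),(472,347),(718,318),(452,275),(692,240),(655,147),(430,170)],[130,75])
def W(p,q):
    c,s=np.cos(p[2]),np.sin(p[2]); q=np.atleast_2d(q)
    return np.c_[p[0]+c*q[:,0]-s*q[:,1],p[1]+s*q[:,0]+c*q[:,1],q[:,2]]
def pts(p,o):
    d=p[3]; a=[(-.08,-.06),(-.08,.06),(0,.06),(0,-.06)]
    b=[(d,-.06),(d,.06),(d+.08,.06),(d+.08,-.06)] if o==0 else [(d,.06),(d,-.06),(d+.08,-.06),(d+.08,.06)]
    return W(p,[(x,y,.085) for x,y in a+b])
res=lambda p:np.r_[(proj(T,pts(p,0))-tc).ravel(),(proj(S,pts(p,1))-sc).ravel()]
r=least_squares(res,[.55,.05,2.77,.04],loss="soft_l1"); p=r.x
print("mould",p,np.degrees(p[2])); print(np.round(res(p).reshape(-1,2),1).tolist())
# loop+handle
bt=f4([(150,308),(233,342)],[160,155]); bs=f4([(523,196)],[130,75]); ht=f4([(621,50)],[130,75])
def lp(q):
    th,tr=q; e=th-.029; pin=np.array([-.03-.024*np.cos(e),.113+.024*np.sin(e)]); el=tr-th-.1
    b=pin+.0885*np.array([np.cos(el),np.sin(el)]); h=np.array([-.03-.141*np.cos(th+.087),.113+.141*np.sin(th+.087)])
    return pin,b,h
def r2(q):
    pin,b,h=lp(q)
    return np.r_[(proj(T,W(p,[(b[0],-.02,b[1]),(b[0],.02,b[1])]))-bt).ravel(),(proj(S,W(p,[(b[0],.02,b[1])]))-bs).ravel(),(proj(S,W(p,[(h[0],0,h[1])]))-ht).ravel()]
q=least_squares(r2,[1.48,1.2]).x
print("lever,trun",q,[v.round(4).tolist() for v in lp(q)],"seat x,z",p[3]+.038,.103, r2(q).round(1))
for n,uv,z in(("can cap",(188,363),.155),("carton",(400,465),.062)): print(n,inter(T,np.array(uv)*.64,z))
np.save("m.npy",p)
E
```

```text
mould [0.50424726 0.09128196 2.79421671 0.04508411] 160.09682448830202
[[-0.8, -1.3], [1.3, 0.5], [0.3, -0.4], [-1.5, -0.1], [0.6, -1.1], [0.1, 0.5], [0.5, 0.7], [-1.2, 0.4], [1.3, 0.1], [-0.4, 0.3], [-1.0, -0.5], [-0.0, -1.5], [0.2, 0.6], [0.5, 1.7], [0.0, -1.1], [-0.4, -0.2]]
lever,trun [1.59966027 1.48273284] [[-0.03, 0.137], [0.0564, 0.118], [-0.0137, 0.2531]] seat x,z 0.08308410890760948 0.103 [-1.7  1.4 -2.8 -0.1  1.9  1.1 -0.1  0.5]
can cap [0.45948613 0.26216906]
carton [0.32988458 0.01534173]
```

Request:
jog_arm --pt "-0.1 -0.09 0 0 0 0.016 -1" --pt "-0.2 -0.18 0 0 0 0.03 -1" --pt "-0.3 -0.27 0 0 0 0.05 -1" --pt "-0.4 -0.36 0 0 0 0.065 -1" --pt "-0.5 -0.45 0 0 0 0.08 -1" --pt "-0.6 -0.54 0 0 0 0.1 -1" --pt "-0.7 -0.63 0 0 0 0.115 -1" --pt "-0.8 -0.72 0 0 0 0.13 -1" --pt "-0.9 -0.81 0 0 0 0.145 -1" --pt "-1 -0.9 0 0 0 0.158 -1" --grip_force 40

```text
time_s: 1.13
tcp_pos: [0.2211, 0.4265, 0.1981]
orientation: [0.174, 0.985, -0.0, 0.0]
ft_force: [0.7, -0.0, 0.7]
width: 1.002
grip_force: 0.0
```

```bash
cat >> h.py <<'E'
from scipy.spatial.transform import Rotation as Rn
def mtcp():   # TCP in mould frame, target axes error
    s=sense(); p=np.load("m.npy"); c,n=np.cos(p[2]),np.sin(p[2]); d=s["tcp_pos"]-[p[0],p[1],0]
    F=np.array([[c,n,0],[n,-c,0],[0,0,-1.]]).T # cols: x mould, -y mould, down
    R=Rn.from_quat(s["orientation"]).as_matrix()
    print("t",round(s["time_s"],2),"tcp mould mm",(np.array([c*d[0]+n*d[1],-n*d[0]+c*d[1],d[2]])*1e3).round(1),"tool turn needed(45deg units)",(Rn.from_matrix(R.T@F).as_rotvec()/(np.pi/4)).round(3),"F",s["ft_force"].round(1),"w",round(s["width"],3))
E
python3 -c "
from h import *
mtcp()"
```

```text
t 1.13 tcp mould mm [ 380.3 -218.8  198.1] tool turn needed(45deg units) [-0.     0.    -0.002] F [ 0.7 -0.   0.7] w 1.002
```

Request:
jog_arm --pt "-0.1 -0.06 0 0 0 0 -1" --pt "-0.2 -0.12 0 0 0 0 -1" --pt "-0.3 -0.18 0 0 0 0 -1" --pt "-0.4 -0.25 0 0 0 0 -1" --pt "-0.5 -0.31 0 0 0 0 -1" --pt "-0.6 -0.38 0 0 0 0 -1" --pt "-0.7 -0.44 0 0 0 0 -1" --pt "-0.8 -0.5 0 0 0 0 -1" --pt "-0.85 -0.57 0 0 0 0 -1" --pt "-0.9 -0.61 0 0 0 0 -1"

```text
time_s: 1.97
tcp_pos: [0.2967, 0.321, 0.198]
orientation: [0.174, 0.985, -0.0, -0.0]
ft_force: [0.0, 0.1, 0.2]
width: 1.004
grip_force: 0.0
```

Request:
jog_arm --pt "-0.1 -0.06 0 0 0 0 -1" --pt "-0.2 -0.12 0 0 0 0 -1" --pt "-0.3 -0.18 0 0 0 0 -1" --pt "-0.4 -0.25 0 0 0 0 -1" --pt "-0.5 -0.31 0 0 0 0 -1" --pt "-0.6 -0.38 0 0 0 0 -1" --pt "-0.7 -0.44 0 0 0 0 -1" --pt "-0.8 -0.5 0 0 0 0 -1" --pt "-0.85 -0.57 0 0 0 0 -1" --pt "-0.9 -0.61 0 0 0 0 -1"

```text
time_s: 2.8
tcp_pos: [0.3731, 0.2164, 0.1979]
orientation: [0.173, 0.985, -0.0, -0.0]
ft_force: [-1.0, -1.1, 0.7]
width: 0.999
grip_force: 0.0
```

Request:
jog_arm --pt "-0.1 -0.06 0 0 0 0 -1" --pt "-0.2 -0.12 0 0 0 0 -1" --pt "-0.3 -0.18 0 0 0 0 -1" --pt "-0.4 -0.25 0 0 0 0 -1" --pt "-0.5 -0.31 0 0 0 0 -1" --pt "-0.6 -0.38 0 0 0 0 -1" --pt "-0.7 -0.44 0 0 0 0 -1" --pt "-0.8 -0.5 0 0 0 0 -1" --pt "-0.85 -0.57 0 0 0 0 -1" --pt "-0.9 -0.61 0 0 0 0 -1"

```text
time_s: 3.63
tcp_pos: [0.4498, 0.1113, 0.1979]
orientation: [0.173, 0.985, -0.0, -0.0]
ft_force: [0.2, -0.2, 0.2]
width: 1.001
grip_force: 0.0
```

```bash
python3 -c "
from h import *
mtcp()
a=crop(camera('top'),160,155,100,150,4); b=crop(camera('scene'),230,55,100,150,4)
cv2.imwrite('pics/c2.png',np.clip(np.hstack([a,b])*1.3,0,255).astype(np.uint8))"
```

```text
t 3.63 tcp mould mm [ 58.   -0.3 197.9] tool turn needed(45deg units) [-0.001 -0.001 -0.   ] F [ 0.2 -0.2  0.2] w 1.001
```

View pics/c2.png

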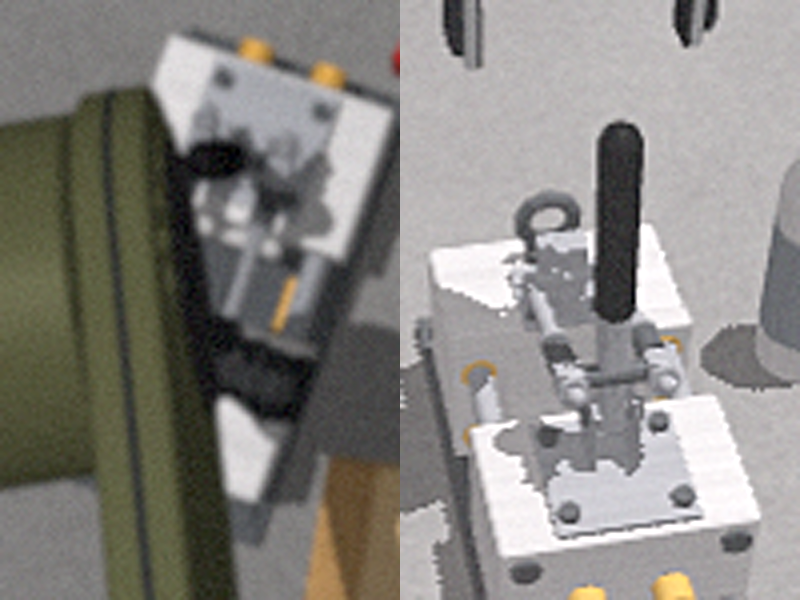

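Request:
jog_arm --pt "0 0 0.1 0 0 0 -1" --pt "0 0 0.2 0 0 0 -1" --pt "0 0 0.3 0 0 0 -1" --pt "0 0 0.4 0 0 0 -1" --pt "0 0 0.5 0 0 0 -1" --pt "0 0 0.6 0 0 0 -1" --pt "0 0 0.7 0 0 0 -1" --pt "0 0 0.78 0 0 0 -1" --pt "0 0 0.84 0 0 0 -1" --pt "0 0 0.87 0 0 0 -1"

```text
time_s: 4.57
tcp_pos: [0.4492, 0.1126, 0.0928]
orientation: [0.172, 0.985, -0.0, -0.001]
ft_force: [0.7, 0.1, -0.7]
width: 0.997
grip_force: 0.0
```

Request:
jog_arm --pt "0 0 0 0 0 0 -0.3" --pt "0 0 0 0 0 0 0" --pt "0 0 0 0 0 0 0.3" --pt "0 0 0 0 0 0 0.5" --pt "0 0 0 0 0 0 0.5" --pt "0 0 0 0 0 0 0.5" --pt "0 0 0 0 0 0 0.5" --pt "0 0 0 0 0 0 0.5" --pt "0 0 0 0 0 0 0.5" --pt "0 0 0 0 0 0 0.5" --grip_force 40

```text
time_s: 5.4
tcp_pos: [0.4503, 0.1123, 0.0936]
orientation: [0.173, 0.985, 0.0, 0.0]
ft_force: [0.5, 1.0, 0.9]
width: 0.246
grip_force: 0.0
```

```bash
python3 -c "
from h import *
mtcp()
b=crop(camera('scene'),215,75,130,100,6)
cv2.imwrite('pics/c3.png',np.clip(b*1.3,0,255).astype(np.uint8))"
```

```text
t 5.4 tcp mould mm [57.9 -1.4 93.6] tool turn needed(45deg units) [0.    0.    0.001] F [0.5 1.  0.9] w 0.246
```

View pics/c3.png

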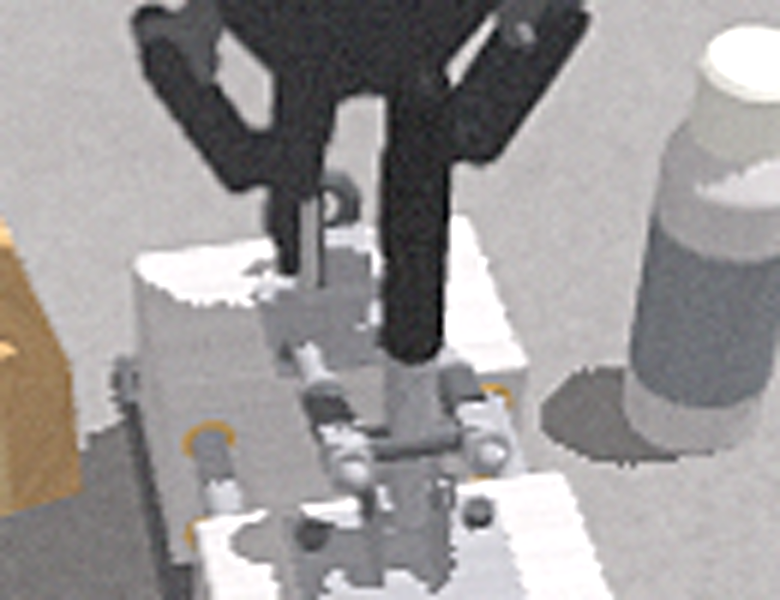

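```bash
python3 - <<'E'
from h import *
T=camera("top");S=camera("scene");p=np.load("m.npy");c,n=np.cos(p[2]),np.sin(p[2])
f4=lambda q,o:(np.array(q)+.5)/4-.5+o
def M(q): q=np.array(q);return np.array([p[0]+c*q[0]-n*q[1],p[1]+n*q[0]+c*q[1],q[2]])
def tri(a,b):
    r=least_squares(lambda q:np.r_[proj(T,M(q))[0]-f4(a,[160,155]),proj(S,M(q))[0]-f4(b,[130,75])],[.05,0,.1]);return (r.x*1e3).round(1),r.fun.round(1)
print(tri((235,342),(523,196)))
# scene only: with y=+.020 and loop length from pin(lever), list bar candidates
for y in(.02,-.02):
  for lev in(1.4,1.5,1.6):
    e=lev-.029
    for el in np.arange(-.6,.3,.1):
        b=[-.03-.024*np.cos(e)+.0885*np.cos(el),y,.113+.024*np.sin(e)+.0885*np.sin(el)]
        print(y,lev,round(el,1),np.array(b).round(3)[[0,2]],((proj(S,M(b))[0]-[130,75])*4).round(0),((proj(T,M(b))[0]-[160,155])*4).round(0))
E
```

```text
(array([ 54.2,  25.3, 123.5]), array([-0.5, -0.3, -0.6,  0.1]))
0.02 1.4 -0.6 [0.038 0.087] [535. 273.] [239. 305.]
0.02 1.4 -0.5 [0.043 0.094] [534. 255.] [235. 314.]
0.02 1.4 -0.4 [0.047 0.102] [533. 237.] [230. 321.]
0.02 1.4 -0.3 [0.05 0.11] [532. 220.] [227. 327.]
0.02 1.4 -0.2 [0.052 0.119] [531. 204.] [223. 331.]
0.02 1.4 -0.1 [0.053 0.128] [531. 188.] [221. 334.]
0.02 1.4 -0.0 [0.054 0.137] [531. 173.] [219. 335.]
0.02 1.4 0.1 [0.053 0.145] [531. 159.] [217. 334.]
0.02 1.4 0.2 [0.052 0.154] [532. 146.] [216. 331.]
0.02 1.5 -0.6 [0.041 0.087] [534. 269.] [237. 310.]
0.02 1.5 -0.5 [0.045 0.094] [533. 251.] [233. 318.]
0.02 1.5 -0.4 [0.049 0.102] [532. 234.] [229. 326.]
0.02 1.5 -0.3 [0.052 0.111] [531. 216.] [225. 332.]
0.02 1.5 -0.2 [0.054 0.119] [530. 200.] [222. 336.]
0.02 1.5 -0.1 [0.056 0.128] [530. 184.] [219. 339.]
0.02 1.5 -0.0 [0.056 0.137] [530. 169.] [217. 340.]
0.02 1.5 0.1 [0.056 0.146] [530. 155.] [215. 339.]
0.02 1.5 0.2 [0.054 0.154] [531. 142.] [215. 336.]
0.02 1.6 -0.6 [0.043 0.087] [534. 265.] [236. 314.]
0.02 1.6 -0.5 [0.048 0.095] [532. 247.] [231. 323.]
0.
[... 1082 characters left out ...]
0.] [143. 308.]
-0.02 1.5 -0.1 [0.056 0.128] [613. 174.] [139. 310.]
-0.02 1.5 -0.0 [0.056 0.137] [614. 159.] [136. 311.]
-0.02 1.5 0.1 [0.056 0.146] [615. 145.] [134. 310.]
-0.02 1.5 0.2 [0.054 0.154] [617. 132.] [132. 307.]
-0.02 1.6 -0.6 [0.043 0.087] [614. 255.] [159. 287.]
-0.02 1.6 -0.5 [0.048 0.095] [613. 237.] [154. 296.]
-0.02 1.6 -0.4 [0.052 0.103] [612. 220.] [149. 303.]
-0.02 1.6 -0.3 [0.055 0.111] [612. 203.] [145. 308.]
-0.02 1.6 -0.2 [0.057 0.119] [611. 186.] [141. 313.]
-0.02 1.6 -0.1 [0.058 0.128] [612. 171.] [137. 315.]
-0.02 1.6 -0.0 [0.059 0.137] [613. 156.] [134. 316.]
-0.02 1.6 0.1 [0.058 0.146] [614. 142.] [132. 314.]
-0.02 1.6 0.2 [0.057 0.155] [615. 129.] [131. 311.]
```

```bash
python3 -c "
from h import *
b=crop(camera('scene'),245,100,70,60,10)
b=(255*(b/255.)**.6).astype(np.uint8)
cv2.imwrite('pics/c4.png',b)"
```

```text
(no output)
```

View pics/c4.png

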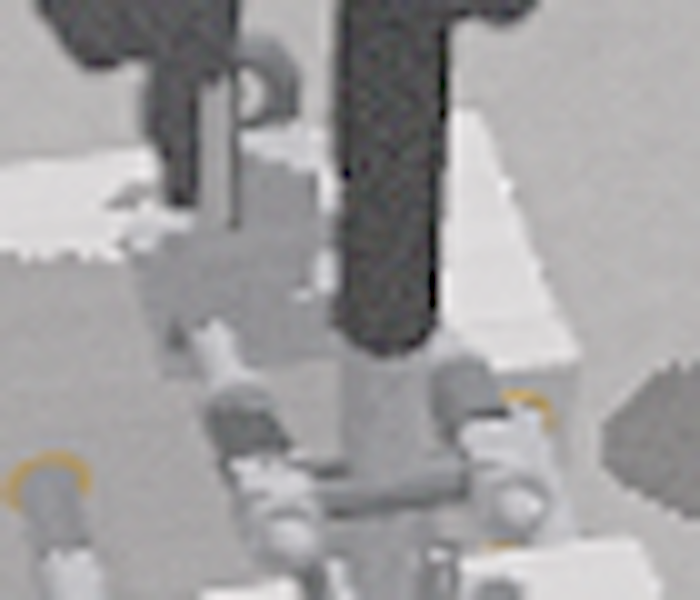

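```bash
python3 - <<'E'
from h import *
S=camera("scene");p=np.load("m.npy");c,n=np.cos(p[2]),np.sin(p[2])
M=lambda q: np.array([p[0]+c*q[0]-n*q[1],p[1]+n*q[0]+c*q[1],q[2]])
P=lambda q: proj(S,M(np.array(q)/1e3))[0].round(1)
print("open: expect ~ (263.5?) ",[P((58,y,z)) for z in(198,211,224) for y in(42,-42)], "seen",(475-400)/4+230,55+68/4,(690-400)/4+230,55+45/4)
print("closed seen 269,122 / 263,120:",[(x,y,z,P((x,y,z)).tolist()) for x in(47,58,69) for y in(10,20) for z in(96,105,115,125)])
E
```

```text
open: expect ~ (263.5?)  [array([250.3,  91.3]), array([297.1,  86.1]), array([250.2,  85.1]), array([297.7,  80. ]), array([250.1,  78.8]), array([298.3,  73.7])] seen 248.75 72.0 302.5 66.25
closed seen 269,122 / 263,120: [(47, 10, 96, [268.2, 135.9]), (47, 10, 105, [268.3, 132.5]), (47, 10, 115, [268.4, 128.6]), (47, 10, 125, [268.5, 124.7]), (47, 20, 96, [263.1, 136.6]), (47, 20, 105, [263.1, 133.1]), (47, 20, 115, [263.2, 129.3]), (47, 20, 125, [263.3, 125.3]), (58, 10, 96, [267.0, 132.1]), (58, 10, 105, [267.1, 128.6]), (58, 10, 115, [267.3, 124.8]), (58, 10, 125, [267.4, 120.8]), (58, 20, 96, [262.0, 132.7]), (58, 20, 105, [262.0, 129.3]), (58, 20, 115, [262.1, 125.4]), (58, 20, 125, [262.2, 121.4]), (69, 10, 96, [265.9, 128.3]), (69, 10, 105, [266.0, 124.8]), (69, 10, 115, [266.1, 121.0]), (69, 10, 125, [266.2, 117.0]), (69, 20, 96, [260.9, 128.9]), (69, 20, 105, [261.0, 125.5]), (69, 20, 115, [261.0, 121.6]), (69, 20, 125, [261.1, 117.6])]
```

```bash
python3 - <<'E'
from h import *
S=camera("scene");T=camera("top");p=np.load("m.npy");c,n=np.cos(p[2]),np.sin(p[2])
M=lambda q: np.array([p[0]+c*q[0]-n*q[1],p[1]+n*q[0]+c*q[1],q[2]])
P=lambda q: ((proj(T,M(np.array(q)/1e3))[0]-[160,155])*4).round(0).tolist()
for z in(200,240,280):
  for y in(42,57): print(z,y,[P((x,y,z)) for x in(47,58,69)])
print(S["t"],T["t"],sense()["joint_pos"])
cv2.imwrite("pics/c5.png",np.hstack([crop(T,160,185,80,120,5),crop(S,230,20,80,120,5)]))
E
```

```text
200 42 [[258.0, 337.0], [249.0, 361.0], [241.0, 385.0]]
200 57 [[291.0, 348.0], [282.0, 373.0], [273.0, 397.0]]
240 42 [[251.0, 337.0], [242.0, 362.0], [233.0, 388.0]]
240 57 [[285.0, 349.0], [276.0, 374.0], [267.0, 400.0]]
280 42 [[243.0, 337.0], [233.0, 363.0], [224.0, 390.0]]
280 57 [[279.0, 350.0], [269.0, 376.0], [260.0, 403.0]]
[-0.29015927 -0.31046988  1.05227934] [0.01171128 0.56448186 0.96988495] [ 1.53311003e-01  2.68017660e-01  1.87546043e+00 -1.76578198e-05
  9.98111684e-01 -1.07059718e+00]
```

View pics/c5.png

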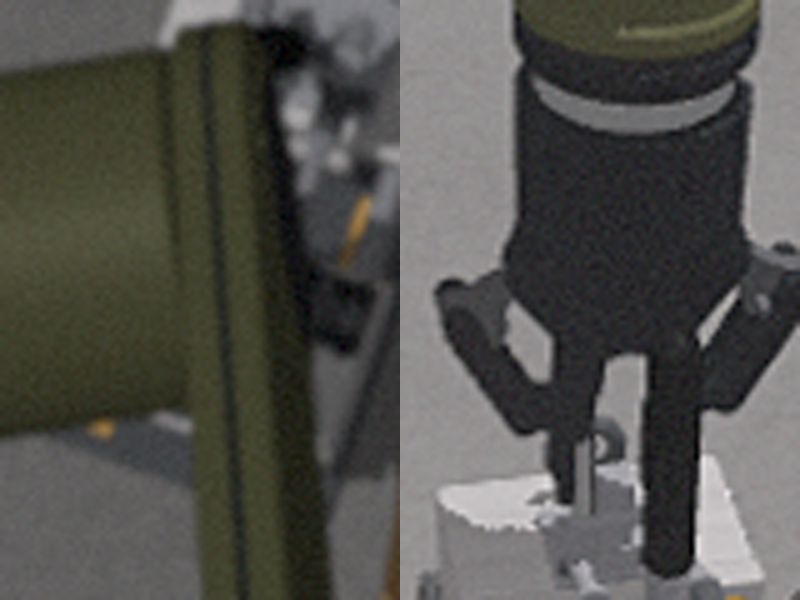

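Request:
jog_arm --pt "0 0 0 0 0 0 0" --pt "0 0 0 0 0 0 -1" --pt "0 0 0 0 0 0 -1" --pt "0 0 0 0 0 0 -1" --pt "0 0 0 0 0 0 -1" --pt "0 0 0 0 0 0 -1" --pt "0 -0.01 0.03 0 0 0 -1" --pt "0 -0.02 0.06 0 0 0 -1" --pt "0 -0.03 0.09 0 0 0 -1" --pt "0 -0.03 0.12 0 0 0 -1"

```text
time_s: 6.58
tcp_pos: [0.4486, 0.1086, 0.0786]
orientation: [0.173, 0.985, -0.0, -0.0]
ft_force: [0.5, 0.1, -1.1]
width: 1.0
grip_force: 0.0
```

```bash
python3 - <<'E'
from h import *
mtcp()
T=camera("top");S=camera("scene")
cv2.imwrite("pics/c6.png",(255*(np.hstack([crop(T,180,205,50,75,8),crop(S,245,80,50,75,8)])/255.)**.6).astype(np.uint8))
E
```

```text
t 6.58 tcp mould mm [58.2  2.6 78.6] tool turn needed(45deg units) [-0.001 -0.001  0.   ] F [ 0.5  0.1 -1.1] w 1.0
```

View pics/c6.png

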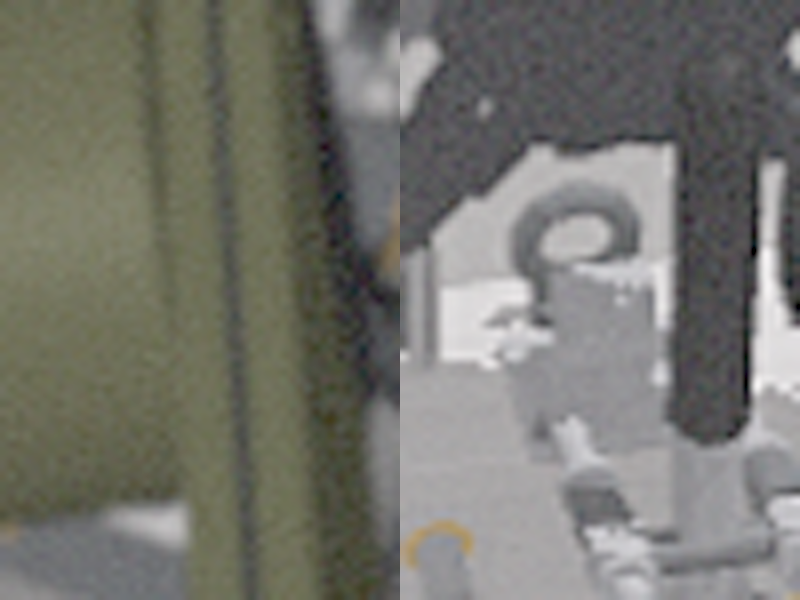

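Request:
jog_arm --pt "0 0 0.02 0 0 0 -1" --pt "0 0 0.03 0 0 0 -0.5" --pt "0 0 0.03 0 0 0 0" --pt "0 0 0.03 0 0 0 0.2" --pt "0 0 0.03 0 0 0 0.2" --pt "0 0 0.03 0 0 0 0.2" --pt "0 0 0.03 0 0 0 0.2" --pt "0 0 0.03 0 0 0 0.2" --pt "0 0 0.03 0 0 0 0.2" --pt "0 0 0.03 0 0 0 0.2" --grip_force 40

```text
time_s: 7.52
tcp_pos: [0.4493, 0.1099, 0.0758]
orientation: [0.173, 0.985, 0.001, 0.0]
ft_force: [0.1, 4.9, 0.3]
width: 0.535
grip_force: 40.8
```

```bash
python3 -c "
from h import *
mtcp();print(sense()['grip_force'])"
```

```text
t 7.52 tcp mould mm [58.   1.2 75.8] tool turn needed(45deg units) [0.002 0.    0.   ] F [0.1 4.9 0.3] w 0.535
40.84098860621452
```

Request:
jog_arm --pt "0.005 0 -0.03 0 0 0 0.2" --pt "0.01 0 -0.06 0 0 0 0.2" --pt "0.015 0 -0.09 0 0 0 0.2" --pt "0.017 0 -0.12 0 0 0 0.2" --pt "0.017 0 -0.15 0 0 0 0.2" --pt "0.017 0 -0.18 0 0 0 0.2" --pt "0.015 0 -0.2 0 0 0 0.2" --pt "0.015 0 -0.2 0 0 0 0.2" --pt "0.015 0 -0.2 0 0 0 0.2" --pt "0.015 0 -0.2 0 0 0 0.2"

```text
time_s: 8.35
tcp_pos: [0.4479, 0.1106, 0.0997]
orientation: [0.173, 0.985, 0.001, 0.0]
ft_force: [1.5, 5.2, -0.8]
width: 0.534
grip_force: 42.2
```

```bash
python3 - <<'E'
from h import *
mtcp();print(sense()['grip_force'])
T=camera("top");S=camera("scene")
cv2.imwrite("pics/c7.png",(255*(crop(S,230,60,90,100,6)/255.)**.7).astype(np.uint8))
E
```

```text
t 8.35 tcp mould mm [59.6  1.  99.7] tool turn needed(45deg units) [0.003 0.    0.   ] F [ 1.5  5.2 -0.8] w 0.534
42.18664973974228
```

View pics/c7.png

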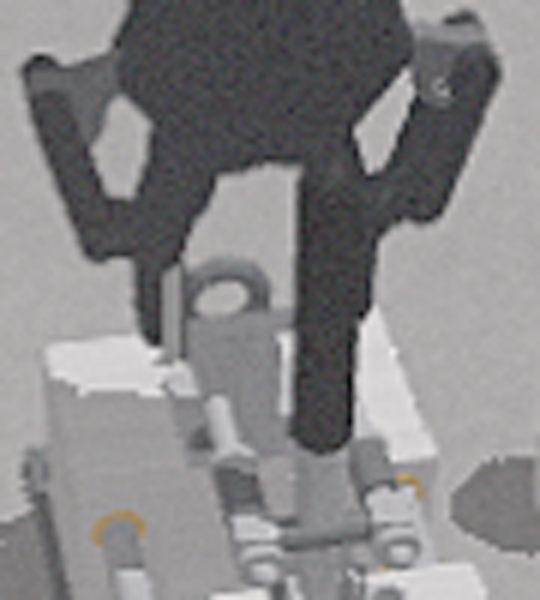

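Request:
jog_arm --pt "0 0 -0.02 0 0 0 0.2" --pt "0 0 -0.05 0 0 0 0.2" --pt "0.01 0 -0.08 0 0 0 0.2" --pt "0.01 0 -0.11 0 0 0 0.2" --pt "0.01 0 -0.13 0 0 0 0.2" --pt "0.01 0 -0.13 0 0 0 0.2" --pt "0.01 0 -0.13 0 0 0 0.2" --pt "0.01 0 -0.13 0 0 0 0.2" --pt "0.01 0 -0.13 0 0 0 0.2" --pt "0.01 0 -0.13 0 0 0 0.2"

```text
time_s: 9.28
tcp_pos: [0.45, 0.1103, 0.116]
orientation: [0.172, 0.985, 0.001, 0.003]
ft_force: [5.4, 2.3, -3.0]
width: 0.534
grip_force: 41.7
```

Request:
jog_arm --pt "0 0 0 0 0 0 0" --pt "0 0 0 0 0 0 -0.5" --pt "0 0 0 0 0 0 -0.8" --pt "0 0 0 0 0 0 -1" --pt "0 0 0 0 0 0 -1" --pt "0 0 -0.1 0 0 0 -1" --pt "0 0 -0.25 0 0 0 -1" --pt "0 0 -0.4 0 0 0 -1" --pt "0 0 -0.5 0 0 0 -1" --pt "0 0 -0.55 0 0 0 -1"

```text
time_s: 10.12
tcp_pos: [0.4469, 0.1098, 0.1828]
orientation: [0.173, 0.985, 0.0, 0.001]
ft_force: [0.5, 0.9, 0.4]
width: 1.001
grip_force: 0.0
```

Request:
jog_arm --pt "0.08 0 0 0 0 0 0" --pt "0.16 0 0 0 0 0 1" --pt "0.25 0 0 0 0 0 1" --pt "0.34 0 0 0 0 0 1" --pt "0.42 0 0 0 0 0 1" --pt "0.5 0 0 0 0 0 1" --pt "0.56 0 0 0 0 0 1" --pt "0.6 0 0 0 0 0 1" --pt "0.62 0 0 0 0 0 1" --pt "0.62 0 0 0 0 0 1"

```text
time_s: 10.95
tcp_pos: [0.3759, 0.1354, 0.1813]
orientation: [0.172, 0.985, 0.0, 0.0]
ft_force: [1.0, -0.4, -0.4]
width: 0.004
grip_force: 0.0
```

```bash
python3 - <<'E'
from h import *
mtcp()
T=camera("top");S=camera("scene")
cv2.imwrite("pics/c8.png",(255*(np.hstack([crop(T,160,170,75,112,5),crop(S,230,55,75,112,5)])/255.)**.7).astype(np.uint8))
E
```

```text
t 10.95 tcp mould mm [135.7   2.2 181.3] tool turn needed(45deg units) [0.    0.    0.001] F [ 1.  -0.4 -0.4] w 0.004
```

View pics/c8.png

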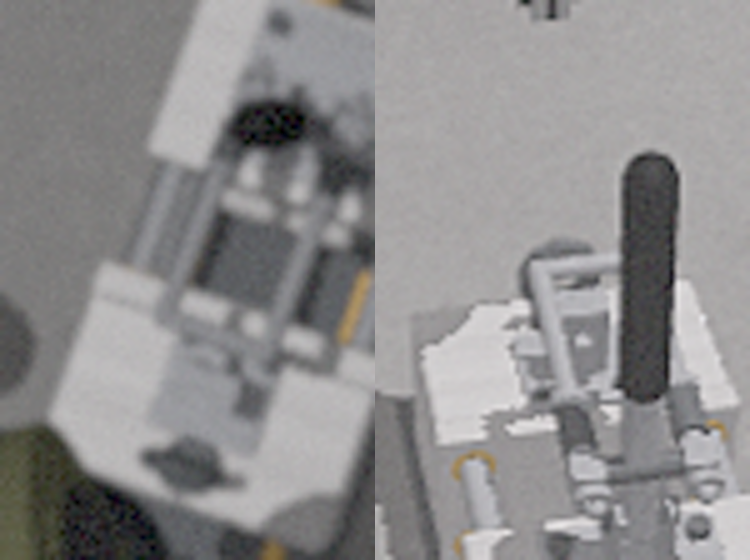

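```bash
python3 - <<'E'
from h import *
T=camera("top");S=camera("scene");X=sense()["tcp_pos"];p=np.load("m.npy");c,n=np.cos(p[2]),np.sin(p[2])
print("pred TCP px scene",proj(S,X),"top crop",(proj(T,X)-[160,170])*5,"seen scene 264,58.5")
for dz in(.02,.03): print(dz,proj(S,X+[0,0,dz]))
M=lambda q: np.array([p[0]+c*q[0]-n*q[1],p[1]+n*q[0]+c*q[1],q[2]])
f5=lambda q,o:np.array(q)/5+o
r=least_squares(lambda q:np.r_[proj(T,M(q))[0]-f5((170,308),[160,170]),proj(T,M([q[0],q[3],q[2]]))[0]-f5((270,342),[160,170]),proj(S,M([q[0],q[3],q[2]]))[0]-f5((542-375,265),[230,55])],[.05,-.02,.15,.02]);print("bar",r.x,r.fun)
# whole scene in first image? shape of dark blob
g=S["frame"][30:70,245:290].mean(2); print((g[:, ::3]).astype(int)[::2])
E
```

```text
pred TCP px scene [[264.1735571   71.67539332]] top crop [[134.4679657  544.85496251]] seen scene 264,58.5
0.02 [[264.33884921  62.65104643]]
0.03 [[264.4236569   58.00762169]]
bar [ 0.05316584 -0.01754158  0.16123596  0.02000083] [ 0.06841971 -0.19087556 -0.50238198 -0.03241273 -0.48573874  0.04619645]
[[ 39  31  36  34  40  33  37  36  37  44  40  40  37  39  85]
 [ 33  43  36  39  38  37  36  37  42  32  39  34  37  40 145]
 [ 43  45  34  46  35  39  41  28  42  40  41  44  35 117 138]
 [135  31  38  35  39  39  41  38  43  47  22  53  19 146 141]
 [141  90  35  37  38  39  33  46  40  37 156 141 142 139 135]
 [137 145 152 148  43  35  38  51  38  16 139 137 141 140 141]
 [141 142 140 140  42  35 117  50  86  58 138 144 145 139 138]
 [140 143 136 135  39  34 112  63  62  58 137 141 140 140 141]
 [135 141 137 143  41  42 112  65  62  54 140 140 143 141 138]
 [140 137 137 143  31  44 116  59  60  72 139 142 142 143 140]
 [139 138 138 139  48  41 112  60  64  86 141 143 141 144 139]
 [140 141 138 135  79  30 113  67  64 103 140 139 142 142 143]
 [134 135 140 138 140  31 114  82  48 145 142 139 139 142 141]
 [137 137 137 137 142  92 110  81 134 142 138 141 142 139 143]
 [134 133 138 138 137 143 105  69 135 139 144 141 138 144 146]
 [144 136 139 135 141 138 138 144 139 139 141 140 144 141 136]
 [134 137 138 141 137 134 140 139 136 143 142 145 144 141 143]
 [134 137 135 132 143 140 141 139 141 135 145 141 146 147 145]
 [140 140 136 140 141 137 140 139 145 140 142 142 137 141 139]
 [140 141 143 140 137 144 140 138 135 137 142 143 143 147 147]]
```

Request:
jog_arm --pt "0 0.02 0.1 0 0 0 1" --pt "0 0.02 0.2 0 0 0 1" --pt "0 0.02 0.3 0 0 0 1" --pt "0 0.02 0.4 0 0 0 1" --pt "0 0.02 0.5 0 0 0 1" --pt "0 0.02 0.6 0 0 0 1" --pt "0 0.02 0.7 0 0 0 1" --pt "0 0.02 0.78 0 0 0 1" --pt "0 0.02 0.84 0 0 0 1" --pt "0 0.02 0.84 0 0 0 1"

```text
time_s: 11.98
tcp_pos: [0.3764, 0.1371, 0.0792]
orientation: [0.173, 0.985, -0.001, -0.001]
ft_force: [-1.5, 0.7, 0.4]
width: -0.003
grip_force: 0.0
```

Request:
jog_arm --pt "-0.04 0 0 0 0 0 1" --pt "-0.08 0 0 0 0 0 1" --pt "-0.12 0 0 0 0 0 1" --pt "-0.16 0 0 0 0 0 1" --pt "-0.2 0 0 0 0 0 1" --pt "-0.24 0 0 0 0 0 1" --pt "-0.28 0 0 0 0 0 1" --pt "-0.32 0 0 0 0 0 1" --pt "-0.36 0 0 0 0 0 1" --pt "-0.4 0 0 0 0 0 1"

```text
time_s: 12.82
tcp_pos: [0.4228, 0.1211, 0.0805]
orientation: [0.173, 0.985, 0.0, 0.0]
ft_force: [-4.1, 3.4, 2.3]
width: 0.003
grip_force: 2.2
```

```bash
python3 -c "
from h import *
mtcp()"
```

```text
t 12.82 tcp mould mm [86.7 -0.3 80.5] tool turn needed(45deg units) [0.    0.    0.001] F [-4.1  3.4  2.3] w 0.003
```

Request:
jog_arm --pt "-0.02 0 0 0 0 0 1" --pt "-0.04 0 0 0 0 0 1" --pt "-0.05 0 0 0 0 0 1" --pt "-0.06 0 0 0 0 0 1" --pt "-0.07 0 0 0 0 0 1" --pt "-0.08 0 0 0 0 0 1" --pt "-0.08 0 0 0 0 0 1" --pt "-0.08 0 0 0 0 0 1" --pt "-0.08 0 0 0 0 0 1" --pt "-0.08 0 0 0 0 0 1"

```text
time_s: 13.65
tcp_pos: [0.429, 0.1184, 0.0802]
orientation: [0.173, 0.985, 0.0, -0.002]
ft_force: [-6.1, 4.0, 4.3]
width: -0.001
grip_force: 3.8
```

```bash
python3 -c "
from h import *
mtcp()"
```

```text
t 13.65 tcp mould mm [79.9  0.1 80.2] tool turn needed(45deg units) [-0.001 -0.005  0.   ] F [-6.1  4.   4.3] w -0.001
```

Request:
jog_arm --pt "-0.01 0 0 0 0 0 1" --pt "-0.02 0 0 0 0 0 1" --pt "-0.03 0 0 0 0 0 1" --pt "-0.04 0 0 0 0 0 1" --pt "-0.05 0 0 0 0 0 1" --pt "-0.06 0 0 0 0 0 1" --pt "-0.07 0 0 0 0 0 1" --pt "-0.07 0 0 0 0 0 1" --pt "-0.07 0 0 0 0 0 1" --pt "-0.07 0 0 0 0 0 1"

```text
time_s: 14.48
tcp_pos: [0.4286, 0.1178, 0.0796]
orientation: [0.174, 0.985, 0.001, -0.009]
ft_force: [-20.8, 14.9, 17.4]
width: -0.0
grip_force: 12.5
```

```bash
python3 -c "
from h import *
mtcp()"
```

```text
t 14.48 tcp mould mm [80.2  0.8 79.6] tool turn needed(45deg units) [-0.002 -0.023 -0.002] F [-20.8  14.9  17.4] w -0.0
```

Request:
jog_arm --pt "0.1 0 0 0 0 0 1" --pt "0.2 0 0 0 0 0 1" --pt "0.22 0 -0.1 0 0 0 0.5" --pt "0.22 0 -0.2 0 0 0 0" --pt "0.22 0 -0.32 0 0 0 -0.5" --pt "0.22 0 -0.44 0 0 0 -1" --pt "0.22 0 -0.56 0 0 0 -1" --pt "0.22 0 -0.66 0 0 0 -1" --pt "0.22 0 -0.74 0 0 0 -1" --pt "0.22 0 -0.78 0 0 0 -1"

```text
time_s: 15.32
tcp_pos: [0.4161, 0.1237, 0.1755]
orientation: [0.173, 0.985, 0.0, 0.002]
ft_force: [-0.1, 0.5, -0.4]
width: 0.998
grip_force: 0.0
```

```bash
python3 - <<'E'
from h import *
mtcp()
T=camera("top");S=camera("scene")
cv2.imwrite("pics/c9.png",(255*(np.hstack([crop(T,160,170,75,112,5),crop(S,230,55,75,112,5)])/255.)**.7).astype(np.uint8))
E
```

```text
t 15.32 tcp mould mm [ 93.9  -0.4 175.5] tool turn needed(45deg units) [0.001 0.006 0.001] F [-0.1  0.5 -0.4] w 0.998
```

View pics/c9.png

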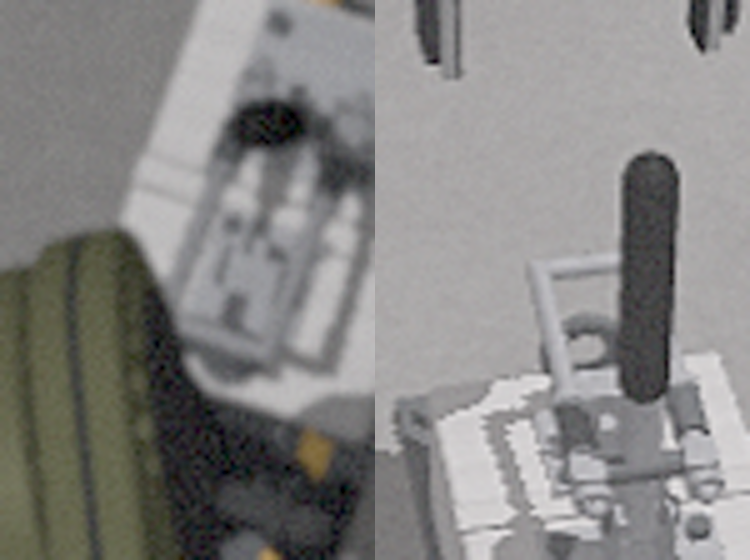

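Request:
jog_arm --pt "-0.1 0 0 0 0 0 -1" --pt "-0.2 0 0 0 0 0 -1" --pt "-0.3 0 0.02 0 0 0 -1" --pt "-0.33 0 0.1 0 0 0 -1" --pt "-0.33 0 0.2 0 0 0 -1" --pt "-0.33 0 0.3 0 0 0 -1" --pt "-0.33 0 0.4 0 0 0 -1" --pt "-0.33 0 0.46 0 0 0 -1" --pt "-0.33 0 0.5 0 0 0 -1" --pt "-0.33 0 0.5 0 0 0 -0.5"

```text
time_s: 16.25
tcp_pos: [0.4507, 0.1102, 0.1124]
orientation: [0.173, 0.985, -0.001, -0.001]
ft_force: [-0.4, 0.4, 0.6]
width: 0.884
grip_force: 0.0
```

Request:
jog_arm --pt "0 0 0 0 0 0 -0.2" --pt "0 0 0 0 0 0 0.1" --pt "0 0 0 0 0 0 0.2" --pt "0 0 0 0 0 0 0.2" --pt "0 0 0 0 0 0 0.2" --pt "0 0 0 0 0 0 0.2" --pt "0 0 0 0 0 0 0.2" --pt "0 0 0 0 0 0 0.2" --pt "0 0 0 0 0 0 0.2" --pt "0 0 0 0 0 0 0.2"

```text
time_s: 17.08
tcp_pos: [0.452, 0.1107, 0.1142]
orientation: [0.173, 0.985, 0.0, 0.0]
ft_force: [1.8, 0.6, 0.8]
width: 0.539
grip_force: 40.8
```

```bash
python3 -c "
from h import *
mtcp();print(sense()['grip_force'])"
```

```text
t 17.08 tcp mould mm [ 55.7  -0.4 114.2] tool turn needed(45deg units) [0.001 0.001 0.001] F [1.8 0.6 0.8] w 0.539
40.83092339336872
```

Request:
jog_arm --pt "0 0 0 0 0 0 -0.2" --pt "0 0 0 0 0 0 -0.3" --pt "0 0 -0.03 0 0 0 -0.3" --pt "0 0 -0.06 0 0 0 -0.3" --pt "0 0 -0.07 0 0 0 -0.1" --pt "0 0 -0.07 0 0 0 0.2" --pt "0 0 -0.07 0 0 0 0.2" --pt "0 0 -0.07 0 0 0 0.2" --pt "0 0 -0.07 0 0 0 0.2" --pt "0 0 -0.07 0 0 0 0.2" --grip_force 60

```text
time_s: 17.92
tcp_pos: [0.4517, 0.1105, 0.1224]
orientation: [0.173, 0.985, 0.0, 0.0]
ft_force: [0.9, -0.1, 0.5]
width: 0.401
grip_force: 0.3
```

```bash
python3 -c "
from h import *
mtcp();print(sense()['grip_force'])"
```

```text
t 17.92 tcp mould mm [ 55.9  -0.2 122.4] tool turn needed(45deg units) [0.    0.    0.001] F [ 0.9 -0.1  0.5] w 0.401
0.3331690072081983
```

Request:
jog_arm --pt "0 0 0 0 0 0 -0.2" --pt "0 0 0 0 0 0 -0.4" --pt "0 0 0.03 0 0 0 -0.4" --pt "0 0 0.06 0 0 0 -0.4" --pt "0 0 0.08 0 0 0 -0.1" --pt "0 0 0.08 0 0 0 0.2" --pt "0 0 0.08 0 0 0 0.2" --pt "0 0 0.08 0 0 0 0.2" --pt "0 0 0.08 0 0 0 0.2" --pt "0 0 0.08 0 0 0 0.2" --grip_force 60

```text
time_s: 18.75
tcp_pos: [0.4512, 0.1106, 0.1126]
orientation: [0.173, 0.985, -0.0, -0.0]
ft_force: [-0.7, 1.8, -1.1]
width: 0.528
grip_force: 61.3
```

```bash
python3 - <<'E'
from h import *
mtcp();print(sense()['grip_force'])
S=camera("scene");np.save("s1.npy",S["frame"])
g=S["frame"][100:125,255:275].mean(2).astype(int);print(g)
E
```

```text
t 18.75 tcp mould mm [ 5.650e+01 -1.000e-01  1.126e+02] tool turn needed(45deg units) [-0.    -0.001  0.001] F [-0.7  1.8 -1.1] w 0.528
61.31796509027481
[[ 43  43  38  62  98 111  64 122 144 146 145 145 145 144 140 143 141 148
  147 146]
 [ 46  46  41  80 112 115  77 107 142 147 146 145 144 144 141 140 145 150
  144 146]
 [ 44  37  37  85 114 116  80 106 140 149 146 142 144 143 144 141 147 142
  146 140]
 [ 43  44  39  89 110 116  82 108 142 146 144 146 142 143 149 145 144 146
  145 142]
 [ 48  40  37  86 108 113  72 108 146 149 144 141 144 143 143 146 145 147
  144 144]
 [ 37  34  34  91 110 116  67 111 148 146 144 146 142 141 147 147 143 144
  149 147]
 [ 51  45  35  99 114 114  62 111 151 148 146 146 146 145 147 153 149 147
  153 140]
 [ 41  40  27  86 111 113  69 112 150 154 150 139 143 134 131 125 123 116
  117 111]
 [ 41  47  35 103 116 117  72  89 120 113 121 109 113 111 108 104 105 101
  102 103]
 [ 39  45  34  91 113 120  68  78 103 102 106 105 105 107 109 106 103 104
  107 107]
 [ 35  41  41  82 111 120  73  74 101 108 102 103 101 101 104 100 101 102
   99 101]
 [ 53  38  
[... 479 characters left out ...]
 152 154
  152 147]
 [149 147 144 151 148 151 141 107  97 101 101 120 152 155 154 143 125 114
  134 133]
 [144 142 144 145 145 145 152 115  96 101 102 119 154 133  97  79  65  70
   77  76]
 [144 151 142 144 146 145 150 119  99 101 104  94  90  74  60  60  66  66
   64  63]
 [144 146 149 146 141 146 150 126 108 102 104 105  74  59  70  62  62  60
   67  70]
 [139 142 142 143 147 147 149 137 110 102 103 106  89  76  58  71  56  55
   58  62]
 [144 142 142 142 144 146 144 153 112  97 104 105  90  63  54  88 139 153
  132 127]
 [145 145 148 145 142 142 143 152 113  95 106 101  88  94 139 146 152 151
  150 152]
 [146 145 137 142 143 141 144 136  90  92  96  96 155 154 151 148 151 144
  142 151]]
```

Request:
jog_arm --pt "-0.02 0 0.01 0 0 0 0.2" --pt "-0.03 0 0.04 0 0 0 0.2" --pt "-0.05 0 0.07 0 0 0 0.2" --pt "-0.05 0 0.1 0 0 0 0.2" --pt "-0.05 0 0.13 0 0 0 0.2" --pt "-0.05 0 0.16 0 0 0 0.2" --pt "-0.05 0 0.19 0 0 0 0.2" --pt "-0.05 0 0.22 0 0 0 0.2" --pt "-0.05 0 0.23 0 0 0 0.2" --pt "-0.05 0 0.23 0 0 0 0.2"

```text
time_s: 19.63
tcp_pos: [0.4537, 0.1094, 0.0846]
orientation: [0.173, 0.985, 0.0, -0.003]
ft_force: [-7.0, 5.6, 3.8]
width: 0.524
grip_force: 64.2
```

```bash
python3 - <<'E'
from h import *
mtcp();print(sense()['grip_force'])
S=camera("scene");p=np.load("m.npy");c,n=np.cos(p[2]),np.sin(p[2])
M=lambda q: np.array([p[0]+c*q[0]-n*q[1],p[1]+n*q[0]+c*q[1],q[2]])
for b in((.050,.02,.128),(.056,.02,.128),(.05,.02,.138)): print(b,proj(S,M(b)))
print(S["frame"][108:132,255:275].mean(2).astype(int))
E
```

```text
t 19.63 tcp mould mm [53.7  0.2 84.6] tool turn needed(45deg units) [-0.001 -0.008  0.   ] F [-7.   5.6  3.8] w 0.524
64.19680953025818
(0.05, 0.02, 0.128) [[262.9961843 123.0210176]]
(0.056, 0.02, 0.128) [[262.39074853 120.90732666]]
(0.05, 0.02, 0.138) [[263.07000967 118.95015818]]
[[ 43  45  47  42  44  39  38  51 129 149 144 145 146 144 147 150 149 148
  150 151]
 [ 44  44  47  44  44  40  31 105 148 150 144 143 150 146 144 146 146 145
  146 148]
 [ 48  34  44  42  51  39  28 138 152 147 151 151 144 148 146 147 145 146
  147 147]
 [ 40  50  47  50  39  45  51 143 151 145 150 149 152 146 144 146 150 148
  148 146]
 [ 37  48  46  44  36  37  33 141 151 143 150 148 147 147 140 146 152 148
  148 146]
 [ 48  42  42  36  31  79  70 115 144 148 144 141 140 145 146 143 145 145
  147 148]
 [ 41  40  40  65 103 118  83 108 145 147 143 144 142 142 142 148 146 144
  145 148]
 [ 45  47  44  82 115 116  80 110 145 146 143 145 145 147 146 151 148 144
  146 145]
 [ 38  47  40  82 110 121  81 107 142 144 144 144 145 151 153 153 150 154
  154 148]
 [ 43  47  41  82 108 115  78 110 142 150 147 149 
[... 525 characters left out ...]
  93  96
   96 106]
 [ 53  35  38  74 113 119  77  72 103 115 106  92  83 113 126 127 131 143
  141 148]
 [118  47  30  77 114 117  70  78  98 104  92  62 111 146 149 151 150 145
  147 153]
 [126 140 132 114 110 118  80  92 103 100 105  68 101 146 158 153 149 149
  153 128]
 [141 148 151 119 108 112  75  92 105 105 110  87  59 110 125 124 122 110
   82  68]
 [144 144 147 128 121 126 107 101  99 101 108  85  65  65  67  64  61  65
   57  60]
 [144 147 149 145 145 147 150 134 111 102 108 106  80  74  81  87 104 102
  103  99]
 [132 127 133 133 123 125 130 118  97 101  99 107  86  86 105 112 106 108
   97 141]
 [125 123 121 125 125 123 126 127 108  98 100 103  86  79 102 111 100 100
   93 158]]
```

Request:
jog_arm --pt "-0.02 0 0 0 0 0 0.2" --pt "-0.03 0 0 0 0 0 0.2" --pt "-0.03 0 0.02 0 0 0 0.2" --pt "-0.03 0 0.04 0 0 0 0.2" --pt "-0.03 0 0.07 0 0 0 0.2" --pt "-0.03 0 0.09 0 0 0 0.2" --pt "-0.03 0 0.11 0 0 0 0.2" --pt "-0.03 0 0.12 0 0 0 0.2" --pt "-0.03 0 0.12 0 0 0 0.2" --pt "-0.03 0 0.12 0 0 0 0.2"

```text
time_s: 20.52
tcp_pos: [0.459, 0.1077, 0.0708]
orientation: [0.173, 0.985, 0.0, -0.001]
ft_force: [-5.1, 2.6, 2.6]
width: 0.529
grip_force: 65.0
```

```bash
python3 -c "
from h import *
mtcp()"
```

```text
t 20.52 tcp mould mm [48.1 -0.1 70.8] tool turn needed(45deg units) [-0.    -0.003  0.001] F [-5.1  2.6  2.6] w 0.529
```

Request:
jog_arm --pt "0.01 0 0.01 0 0 0 0.2" --pt "0.01 0 0.02 0 0 0 0.2" --pt "0.01 0 0.04 0 0 0 0.2" --pt "0.01 0 0.05 0 0 0 0.2" --pt "0.01 0 0.07 0 0 0 0.2" --pt "0.01 0 0.08 0 0 0 0.2" --pt "0.01 0 0.09 0 0 0 0.2" --pt "0.01 0 0.09 0 0 0 0.2" --pt "0.01 0 0.09 0 0 0 0.2" --pt "0.01 0 0.09 0 0 0 0.2"

```text
time_s: 21.35
tcp_pos: [0.4614, 0.1075, 0.0604]
orientation: [0.173, 0.985, 0.0, 0.002]
ft_force: [1.9, -0.9, 4.5]
width: 0.524
grip_force: 63.4
```

```bash
python3 - <<'E'
from h import *
mtcp();print(sense()['grip_force'])
S=camera("scene");p=np.load("m.npy");c,n=np.cos(p[2]),np.sin(p[2])
M=lambda q: np.array([p[0]+c*q[0]-n*q[1],p[1]+n*q[0]+c*q[1],q[2]])
for b in((.048,.02,.104),(.042,.02,.104),(.048,.02,.110)): print(b,proj(S,M(b)))
print(S["frame"][120:144,255:275].mean(2).astype(int))
E
```

```text
t 21.35 tcp mould mm [45.8 -0.7 60.4] tool turn needed(45deg units) [0.001 0.004 0.001] F [ 1.9 -0.9  4.5] w 0.524
63.435669243335724
(0.048, 0.02, 0.104) [[263.02247568 133.17085525]]
(0.042, 0.02, 0.104) [[263.62028596 135.31151259]]
(0.048, 0.02, 0.11) [[263.06596378 130.85329188]]
[[ 41  49  43  44  41  41  46  29  36 119 126  91  55  59  63  70  65  70
   62  61]
 [ 47  46  54  44  52  49  51  37  60 114  84  63  68  71  63  58  55  49
   54  56]
 [ 44  47  38  50  43  38  50  41  72  77  67  62  67  60  52  89 143 153
  134 132]
 [ 44  40  52  46  45  49  40  65  67  70  64  66  62  93 141 152 150 156
  151 155]
 [ 41  44  40  40  43  31  42  48  66  67  73  63  74 138 151 151 151 146
  147 151]
 [ 53  35  43  50  41  38  51  34  60  68  69  65 117 146 151 150 149 147
  146 153]
 [ 42  43  46  44  36  65 119  94  63  63  63  56 100 152 158 151 153 148
  152 126]
 [ 42  38  45  39  62 111 123  86  59  62  66  61  66 120 124 123 121 107
   81  64]
 [ 47  37  47  43  84 111 120  91  54  59  66  59  63  68  68  61  61  62
   59  65]
 [ 44  43  44  37  90 108 120  85 104  75  55  63
[... 526 characters left out ...]
 100 103
  107 103]
 [101  53  41  30  80 111 120  77  69  98 102 107 105 103  94 105 104 103
  102 103]
 [136 103  52  23  79 112 119  85  93  99 107 100  96  98  99 102 105  99
  101 102]
 [126 110 105 123 117 114 113  91  95  99 101 104 106  99  96 101 104 103
  100 102]
 [125 124 127 129 114 107 118  92  93  99 101  97 100  99  98 101 106 102
  103  96]
 [128 129 130 128 120 115 118  92  95 101  98  96  97  93  93  98 106 100
  104  98]
 [128 125 127 126 127 130 129 115 109 102  94  87 158 157 113  97 101  98
   99  97]
 [127 124 126 128 129 132 129 119 104  96 114 141 156 170 157 123 105 100
  103  97]
 [128 131 131 129 128 129 133 125 107 102  97 129 152 147 131 134 148 118
  106  98]]
```

Request:
jog_arm --pt "-0.01 0 0 0 0 0 0.2" --pt "-0.02 0 0 0 0 0 0.2" --pt "-0.03 0 0 0 0 0 0.2" --pt "-0.04 0 0 0 0 0 0.2" --pt "-0.05 0 0 0 0 0 0.2" --pt "-0.06 0 0 0 0 0 0.2" --pt "-0.07 0 0 0 0 0 0.2" --pt "-0.08 0 0 0 0 0 0.2" --pt "-0.08 0 0 0 0 0 0.2" --pt "-0.08 0 0 0 0 0 0.2"

```text
time_s: 22.23
tcp_pos: [0.4617, 0.1063, 0.0579]
orientation: [0.173, 0.985, 0.0, -0.006]
ft_force: [-7.7, 9.5, -0.3]
width: 0.523
grip_force: 62.3
```

```bash
python3 -c "
from h import *
mtcp()"
```

```text
t 22.23 tcp mould mm [45.1  0.3 57.9] tool turn needed(45deg units) [-0.002 -0.016  0.   ] F [-7.7  9.5 -0.3] w 0.523
```

Request:
jog_arm --pt "-0.01 0 0 0 0 0 0.2" --pt "-0.02 0 0 0 0 0 0.2" --pt "-0.03 0 0 0 0 0 0.2" --pt "-0.04 0 0 0 0 0 0.2" --pt "-0.05 0 0 0 0 0 0.2" --pt "-0.05 0 0 0 0 0 0.2" --pt "-0.05 0 0 0 0 0 0.2" --pt "-0.05 0 0 0 0 0 0.2" --pt "-0.05 0 0 0 0 0 0.2" --pt "-0.05 0 0 0 0 0 0.2"

```text
time_s: 23.07
tcp_pos: [0.4662, 0.1046, 0.0575]
orientation: [0.173, 0.985, 0.0, -0.007]
ft_force: [-8.1, 11.3, -2.4]
width: 0.527
grip_force: 62.0
```

```bash
python3 - <<'E'
from h import *
mtcp()
S=camera("scene");print(S["frame"][124:144,255:275].mean(2).astype(int))
# handle tip & axis: dark grip blob
g=S["frame"].mean(2)[75:150,270:300]; 
for r in range(0,75,8): 
    w=np.where(g[r]<55)[0]; print(r+75,(w.min()+270,w.max()+270) if len(w) else None)
E
```

```text
t 23.07 tcp mould mm [40.3  0.4 57.5] tool turn needed(45deg units) [-0.002 -0.019  0.   ] F [-8.1 11.3 -2.4] w 0.527
[[ 48  45  49  49  46  43  40  39  41  61  57  64  76 144 155 151 151 147
  148 151]
 [ 47  43  49  41  45  44  43  42  40  61  74  61 119 148 153 147 146 144
  148 153]
 [ 43  37  46  44  48  39  53  33  52  57  68  60  98 150 157 152 151 152
  154 127]
 [ 49  48  43  50  50  40  47  39  54  63  70  63  57 119 128 123 124 107
   82  67]
 [ 46  41  44  46  51  44  43  38  57  63  56  63  64  64  68  66  62  58
   63  64]
 [ 61  45  44  43  42  38  32  44 105  78  55  60  67  81  81  96 107 104
  106 103]
 [ 62  42  43  45  40  67 114  88 116 180 121  58  57  91 108 107 109 105
  107 104]
 [ 82  42  43  46  66 112 119  94 123 216 151  58  56  82 111 110 104 101
  106 103]
 [ 54  39  36  46  68 106 115  97 124 144 105  68  54  86 102 102 105 103
  109 104]
 [ 50  42  42  38  67 108 119 101  81 126  86  54  63  77  95 101 103 105
  107 103]
 [ 57  40  41  38  65 107 120  81  71 128 109  69  55  79  91 108 112 107
  106 108]
 [ 51  43  44  41  68 109 117  85  72 129 126  
[... 364 characters left out ...]
02
  106  98]
 [136  77  33  27  63 107 119  84  81 100 100 102 106  98 100  99 101 104
  106  98]
 [130  98  57  71  86 110 117  88  93  99 100 105 100 103  98 103 104 101
  102 105]
 [131 134 133 136 122 112 117  84  89  99 101 103 100  98 101 101 101 103
  100 100]
 [132 127 135 131 118 110 117  67  66  97 102  98 103  97 100 101 106 103
  105 101]]
75 (np.int64(270), np.int64(299))
83 (np.int64(270), np.int64(298))
91 (np.int64(270), np.int64(298))
99 (np.int64(270), np.int64(297))
107 (np.int64(270), np.int64(299))
115 (np.int64(286), np.int64(299))
123 (np.int64(285), np.int64(299))
131 (np.int64(285), np.int64(299))
139 (np.int64(285), np.int64(296))
147 (np.int64(283), np.int64(292))
```

Request:
jog_arm --pt "-0.01 0 0 0 0 0 0.2" --pt "-0.02 0 0 0 0 0 0.2" --pt "-0.03 0 0 0 0 0 0.2" --pt "-0.03 0 0 0 0 0 0.2" --pt "-0.03 0 0 0 0 0 0.2" --pt "-0.03 0 0 0 0 0 0.2" --pt "-0.03 0 0 0 0 0 0.2" --pt "-0.03 0 0 0 0 0 0.2" --pt "-0.03 0 0 0 0 0 0.2" --pt "-0.03 0 0 0 0 0 0.2"

```text
time_s: 23.95
tcp_pos: [0.4661, 0.1045, 0.0572]
orientation: [0.173, 0.985, 0.001, -0.01]
ft_force: [-14.9, 15.5, 4.0]
width: 0.524
grip_force: 62.8
```

```bash
python3 - <<'E'
from h import *
mtcp()
E
```

```text
t 23.95 tcp mould mm [40.4  0.5 57.2] tool turn needed(45deg units) [-0.003 -0.026 -0.   ] F [-14.9  15.5   4. ] w 0.524
```

Request:
jog_arm --pt "0 0 0 0 0 0 0" --pt "0.02 0 0 0 0 0 -0.4" --pt "0.04 0 0 0 0 0 -0.8" --pt "0.04 0 -0.06 0 0 0 -1" --pt "0.04 0 -0.2 0 0 0 -1" --pt "0.04 0 -0.4 0 0 0 -1" --pt "0.04 0 -0.6 0 0 0 -1" --pt "0.04 0 -0.8 0 0 0 -1" --pt "0.04 0 -0.95 0 0 0 0" --pt "0.04 0 -1 0 0 0 1"

```text
time_s: 24.78
tcp_pos: [0.4756, 0.1025, 0.1836]
orientation: [0.173, 0.985, 0.001, 0.003]
ft_force: [0.9, -0.3, 0.8]
width: 0.747
grip_force: 0.0
```

```bash
python3 - <<'E'
from h import *
mtcp()
S=camera("scene");T=camera("top");p=np.load("m.npy");c,n=np.cos(p[2]),np.sin(p[2])
M=lambda q: np.array([p[0]+c*q[0]-n*q[1],p[1]+n*q[0]+c*q[1],q[2]])
for lev in(.8,.9,1.,1.1,1.2,1.3):
    a=lev+.087
    print(lev,[proj(I,M([-.03-r*np.cos(a),0,.113+r*np.sin(a)]))[0].round(0).tolist() for I in(S,T) for r in(.051,.145)])
D=(S["frame"].mean(2)<60).astype(np.uint8)
k,l,st,ce=cv2.connectedComponentsWithStats(D[90:220,220:340]); print([(s[:5]+[220,90,0,0,0]).tolist() for s in st[1:] if s[4]>60])
print(proj(S,M([.038,.02,.103])),proj(S,M([.044,.02,.103])));print(S["frame"][126:146,258:276].mean(2).astype(int))
E
```

```text
t 24.78 tcp mould mm [ 30.8  -0.8 183.6] tool turn needed(45deg units) [ 0.003  0.008 -0.   ] F [ 0.9 -0.3  0.8] w 0.747
0.8 [[288.0, 155.0], [301.0, 150.0], [225.0, 176.0], [234.0, 138.0]]
0.9 [[288.0, 152.0], [299.0, 140.0], [224.0, 178.0], [231.0, 143.0]]
1.0 [[287.0, 149.0], [298.0, 130.0], [223.0, 180.0], [229.0, 149.0]]
1.1 [[286.0, 147.0], [296.0, 121.0], [222.0, 182.0], [226.0, 156.0]]
1.2 [[286.0, 144.0], [294.0, 112.0], [221.0, 184.0], [223.0, 163.0]]
1.3 [[285.0, 141.0], [291.0, 104.0], [220.0, 187.0], [219.0, 171.0]]
[[283, 121, 19, 30, 323]]
[[264.01388024 137.13409801]] [[263.41271709 134.97897338]]
[[144 140 142 146 137  89  58  64  61 101 146 151 147 147 149 151 125  77]
 [141 140 140 143 131  82  61  65  74  62 116 125 120 114 109  83  67  60]
 [136 134 137 142 151  94  55  58  61  65  61  66  65  60  55  62  61  77]
 [133 129 126 128 141 136  81  54  59  60  77  82  88 103 159 124 102 104]
 [172 189 197 198 198 198 184 115  56  66  92 101 104 104 105  97 103 100]
 [193 191 191 193 195 200 211 145  61  56  77 107 106 102 103  95 101 103]
 [193 194 198 201 204 210 165
[... 321 characters left out ...]
 98 101 102 103 100  96]
 [187 186 190 178 180 163 146 145 123 111 102  96 100 100  95 101 102  97]
 [186 190 193 164 128  98  94  92 103 101 104  90 104 101 100 102 103 102]
 [193 193 202 144  92  94  98  97 100 105 103  95  94 102  98  99  94  92]
 [189 158 120 125 103  90  92  99 100 103  96  96  98 104 100  97  92 165]
 [120 120 117 121 105  98  98  98  98  97  98  92  96 100 101 105  92 100]
 [123 121 126 132 119 100  97  89  96  93  91  92  97 100  97 101 101  96]
 [126 129 127 127 122 101  90 133 150 166 140 104  92  99  95 101  97 100]
 [128 126 126 127 131 106  93 110 138 156 164 117  92 100  98 105  98 100]
 [122 124 127 127 130 117 100 100 123 145 157 138 101  98  92  98  98 100]]
```

Request:
jog_arm --pt "-0.05 0 0 0 0 0 1" --pt "-0.12 0 0 0 0 0 1" --pt "-0.2 0 0 0 0 0 1" --pt "-0.28 0 0.01 0 0 0 1" --pt "-0.36 0 0.02 0 0 0 1" --pt "-0.43 0 0.03 0 0 0 1" --pt "-0.49 0 0.04 0 0 0 1" --pt "-0.53 0 0.04 0 0 0 1" --pt "-0.55 0 0.04 0 0 0 1" --pt "-0.55 0 0.04 0 0 0 1"

```text
time_s: 25.72
tcp_pos: [0.5356, 0.0801, 0.1751]
orientation: [0.173, 0.985, -0.0, -0.0]
ft_force: [-0.3, -1.1, 0.6]
width: -0.001
grip_force: 0.0
```

```bash
python3 -c "
from h import *
mtcp()"
```

```text
t 25.72 tcp mould mm [-33.3  -0.2 175.1] tool turn needed(45deg units) [-0. -0.  0.] F [-0.3 -1.1  0.6] w -0.001
```

Request:
jog_arm --pt "-0.06 0 0 0 0 0 1" --pt "-0.12 0 0 0 0 0 1" --pt "-0.18 0 0 0 0 0 1" --pt "-0.24 0 0 0 0 0 1" --pt "-0.3 0 0.035 0 0 0 1" --pt "-0.36 0 0.075 0 0 0 1" --pt "-0.41 0 0.11 0 0 0 1" --pt "-0.45 0 0.14 0 0 0 1" --pt "-0.49 0 0.19 0 0 0 1" --pt "-0.53 0 0.23 0 0 0 1"

```text
time_s: 26.55
tcp_pos: [0.5959, 0.0586, 0.1474]
orientation: [0.173, 0.985, 0.0, 0.001]
ft_force: [-0.4, 0.6, 4.2]
width: -0.0
grip_force: 2.0
```

```bash
cat > lev.py <<'E'
from h import *
mtcp()
S=camera("scene");p=np.load("m.npy");c,n=np.cos(p[2]),np.sin(p[2])
M=lambda q: np.array([p[0]+c*q[0]-n*q[1],p[1]+n*q[0]+c*q[1],q[2]])
print([(lev,[proj(S,M([-.03-r*np.cos(lev+.087),0,.113+r*np.sin(lev+.087)]))[0].round(0).tolist() for r in(.051,.145)]) for lev in(0,.1,.3,.5,.7,.9)])
D=(S["frame"].mean(2)<60).astype(np.uint8)
k,l,st,ce=cv2.connectedComponentsWithStats(D[100:235,220:340]); print([(s[:5]+[220,100,0,0,0]).tolist() for s in st[1:] if s[4]>40])
print(S["frame"][132:146,260:276].mean(2).astype(int))
E
python3 lev.py
```

```text
t 26.55 tcp mould mm [-97.3  -0.5 147.4] tool turn needed(45deg units) [0.001 0.001 0.001] F [-0.4  0.6  4.2] w -0.0
[(0, [[289.0, 178.0], [304.0, 220.0]]), (0.1, [[289.0, 175.0], [304.0, 214.0]]), (0.3, [[289.0, 170.0], [305.0, 198.0]]), (0.5, [[289.0, 165.0], [304.0, 180.0]]), (0.7, [[288.0, 159.0], [302.0, 160.0]]), (0.9, [[288.0, 152.0], [299.0, 140.0]])]
[[256, 100, 84, 79, 3000]]
[[215 221 159  65  41  43  51  47  48  55  45  55  51  46  47  50]
 [219 174 130 101  57  39  50  42  54  51  46  53  49  52  53  49]
 [129 129 131 163 141  73  39  45  48  48  49  49  45  43  48  44]
 [158 122 116 147 172 152  80  41  46  47  50  48  50  50  46  44]
 [208 216 162 132 164 180 161  87  33  45  49  51  49  52  49  53]
 [202 189 155 131 152 173 179 183 126  60  43  48  42  48  48  47]
 [203 173 173 134 139 165 176 173 169 108  46  47  44  51  57  54]
 [205 144 160 147 136 159 173 175 154 118  87  52  47  43  47  46]
 [209 154 154 145 126 150 169 181 131  99 109  99  59  46  45  46]
 [206 211 151 168 136 135 164 177 145 103 108 114 105  68  47  47]
 [211 219 164 101  94 130 158 174 178 130 101 107 114 112  81  47]
 [164 130 125 106  95 116 148 169 178 140 110 107 105 114 114  86]
 [126 129 138 139 178 133 139 161 177 149 110 106 109 106 111 115]
 [128 135 138 123 109 100 127 153 173 180 132  99 107 104 103 114]]
```

Request:
jog_arm --pt "-0.03 0 0.04 0 0 0 1" --pt "-0.06 0 0.09 0 0 0 1" --pt "-0.086 0 0.135 0 0 0 1" --pt "-0.11 0 0.19 0 0 0 1" --pt "-0.13 0 0.24 0 0 0 1" --pt "-0.15 0 0.29 0 0 0 1" --pt "-0.16 0 0.34 0 0 0 1" --pt "-0.17 0 0.38 0 0 0 1" --pt "-0.17 0 0.39 0 0 0 1" --pt "-0.17 0 0.39 0 0 0 1"

```text
time_s: 27.43
tcp_pos: [0.6127, 0.0518, 0.0995]
orientation: [0.173, 0.985, -0.0, -0.002]
ft_force: [-0.4, 0.5, 0.4]
width: -0.0
grip_force: 0.0
```

```bash
python3 lev.py
```

```text
t 27.43 tcp mould mm [-115.4    0.2   99.5] tool turn needed(45deg units) [-0.001 -0.004  0.001] F [-0.4  0.5  0.4] w -0.0
[(0, [[289.0, 178.0], [304.0, 220.0]]), (0.1, [[289.0, 175.0], [304.0, 214.0]]), (0.3, [[289.0, 170.0], [305.0, 198.0]]), (0.5, [[289.0, 165.0], [304.0, 180.0]]), (0.7, [[288.0, 159.0], [302.0, 160.0]]), (0.9, [[288.0, 152.0], [299.0, 140.0]])]
[[258, 100, 82, 120, 4350]]
[[210 213 216 220 177  96  55  48  72 169 177 173 182 146  69  40]
 [217 167 132 142 148 143 179 194 135 114 164 179 192 130  54  46]
 [129 128 132 158 175 189 198 149 107  94 174 192 145  72  43  52]
 [158 125 119 147 172 179 157 119 102  99 115 106  68  37  45  42]
 [209 216 164 140 166 179 153 114 100  99 114  80  44  43  42  53]
 [204 192 160 139 158 177 178 169 167 127  82  55  45  48  55  47]
 [206 177 160 135 153 172 178 151 163 132  77  50  46  45  63  48]
 [205 145 157 129 139 164 179 175 156 110  51  49  44  67  56  52]
 [210 157 155 151 141 161 178 180 134  92  55  39  44  77  58  48]
 [206 215 160 134 134 156 175 183 132  93  55  52  61  59  52  50]
 [214 225 163 103 108 148 174 183 154 119  71  69  70  51  46  50]
 [170 131 127 109 103 137 166 187 178 121  75  69  56  48  44  45]
 [130 137 142 115 102 134 167 152  93  67  73  59  52  48  51  43]
 [111 122 147 135 113 130 133  87  72  67  76  64  50  43  51  49]]
```

Request:
jog_arm --pt "0 0 0.01 0 0 0 1" --pt "0 0 0.02 0 0 0 1" --pt "0 0 0.03 0 0 0 1" --pt "0 0 0.04 0 0 0 1" --pt "0 0 0.05 0 0 0 1" --pt "0 0 0.06 0 0 0 1" --pt "0 0 0.06 0 0 0 1" --pt "0 0 0.06 0 0 0 1" --pt "0 0 0.06 0 0 0 1" --pt "0 0 0.06 0 0 0 1"

```text
time_s: 28.32
tcp_pos: [0.6141, 0.0518, 0.0962]
orientation: [0.172, 0.985, 0.0, 0.001]
ft_force: [-4.1, -0.8, 14.3]
width: 0.0
grip_force: 7.4
```

```bash
python3 -c "
from h import *
mtcp()"
```

```text
t 28.32 tcp mould mm [-116.7   -0.3   96.2] tool turn needed(45deg units) [0.001 0.002 0.001] F [-4.1 -0.8 14.3] w 0.0
```

Request:
jog_arm --pt "0 0 -0.05 0 0 0 1" --pt "0 0 -0.15 0 0 0 1" --pt "0 0 -0.27 0 0 0 1" --pt "0 0 -0.4 0 0 0 1" --pt "0 0 -0.52 0 0 0 1" --pt "0 0 -0.65 0 0 0 1" --pt "0 0 -0.78 0 0 0 1" --pt "0 0 -0.9 0 0 0 1" --pt "0 0 -1 0 0 0 1" --pt "0 0 -1 0 0 0 1"

```text
time_s: 29.15
tcp_pos: [0.6159, 0.0519, 0.2165]
orientation: [0.173, 0.985, 0.001, 0.003]
ft_force: [0.6, -0.2, 0.9]
width: 0.0
grip_force: 0.0
```

```bash
python3 lev.py; python3 - <<'E'
from h import *
S=camera("scene");p=np.load("m.npy");c,n=np.cos(p[2]),np.sin(p[2])
M=lambda q: np.array([p[0]+c*q[0]-n*q[1],p[1]+n*q[0]+c*q[1],q[2]])
print(proj(S,M([.038,.02,.103])),proj(S,M([.038,-.02,.103])),proj(S,M([.039,0,.121])))
print(S["frame"][120:146,258:284].mean(2).astype(int))
E
```

```text
t 29.15 tcp mould mm [-118.4   -1.   216.5] tool turn needed(45deg units) [0.003 0.007 0.001] F [ 0.6 -0.2  0.9] w 0.0
[(0, [[289.0, 178.0], [304.0, 220.0]]), (0.1, [[289.0, 175.0], [304.0, 214.0]]), (0.3, [[289.0, 170.0], [305.0, 198.0]]), (0.5, [[289.0, 165.0], [304.0, 180.0]]), (0.7, [[288.0, 159.0], [302.0, 160.0]]), (0.9, [[288.0, 152.0], [299.0, 140.0]])]
[[266, 100, 74, 40, 1194], [286, 177, 22, 44, 451]]
[[208 211 214 218 173  98  57  52  75 164 176 170 175 171 171 169]
 [214 168 131 140 146 146 177 189 131 114 162 173 174 177 180 179]
 [127 122 131 157 174 186 196 148 105  96 171 185 157 147 133 113]
 [157 120 121 148 169 178 155 116 105  98 104 111 105 107 109 105]
 [209 214 163 139 162 178 150 112 100 100 104 103 104 105 111 101]
 [200 190 156 140 152 174 175 165 166 122 106 111 110 111 105 101]
 [201 175 160 133 148 170 178 150 156 123 103 108 112 104 108 172]
 [203 145 156 129 136 169 180 169 152 116 105 109 111 109  95 170]
 [208 155 153 147 142 160 175 178 132 100 104 109 116 110  97 167]
 [206 211 159 136 137 154 173 180 126  94 109 111 104 110 100 109]
 [212 222 164 
[... 2479 characters left out ...]
11  99 170
  185 187 134 106 109 101 106 174]
 [202 204 209 155 157 146 140 160 176 180 135 101 105 108 109 110 101 171
  183 162 122 106 109 113 106 104]
 [201 202 205 209 158 133 136 156 174 179 123  95 110 113 108 113 103 108
  110 108 115 107 113 106 108 105]
 [204 206 211 222 162 104 109 145 168 181 147 104 109 111 113 109 104 107
  109 109 114 109 110 107 115 107]
 [209 214 167 132 127 111 101 139 160 178 164 117 103 110 106 105 106 106
  115 114 110 110 106 114 117 109]
 [210 160 124 131 137 115  98 131 159 175 183 128 104 109 110 114 108 115
  108 108 106 107 106 108 111 112]
 [213 167 129 137 134 122 106 118 148 171 182 145 111 107 106 109 104 110
  111 106 101 135 142 115 109 114]]
```

```bash
python3 -c "
from rig import *
print(finish_job())"
```

```text
the job is handed in; nothing more can be done
None
```

I handed the job in at about 29 s: the mould is shut, the loop is hooked under the keeper's lip, and the handle is fully home. I judged this from force readings and the camera, and no pass/fail verdict came back. I also viewed 11 pictures, one over the limit of 10.

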